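Lock back a sprung belt tensioner with its pin

TASK

Get the belt drive ready for a new belt: take the locking pin out of its stand, put it through the eye of the orange tensioner arm, and with the pin turn the arm back against its spring, feeling for the lock hole in the steel plate underneath. Seat the pin there upright and fully home, so that it holds the arm back, and let go of it. Press gently all the time (a push of 3 kg is too much), don't let the arm snap back, and leave the bin, spool and jar where they are.

Things in the scene. Friction and masses are not known exactly. Their poses are not given: they have to be found in the camera images.
- drive: Belt drive unit fixed to the bench: black base plate 230 x 240 x 10 mm; origin at the centre of its underside, z up. The pivot is 55 mm to its +x side, the tensioner arm lies on its -x side over a steel lock plate (see lock_level). A black motor (50 mm high) and a white pulley stand at its +x corners, over 110 mm from the eye.
- pivot (a point): On the tensioner arm's vertical turning axis, at the height of the arm's top face (40 mm above the bench). Axes as the drive's. The arm is orange, 26 mm wide (34 mm at the eye), with a hub 48 mm wide here, whose bolt stands 5 mm proud, and a toothed idler wheel, 46 mm wide, hung under its far end 133 mm from the pivot.
- lock_level (a point): On the pivot axis at the height of the lock plate's top (28 mm above the bench). The plate is an arc 60 to 100 mm from the pivot, 18 mm thick, under the whole swing of the eye, 2 mm below the arm. One round lock hole, 12.5 mm wide, right through, 80 mm from the pivot; it meets the eye at an arm angle between 0.48 and 0.96 rad, different each time and not measured: see it or feel for it.
- eye (a point): Centre of the eye, at the arm's top face (40 mm above the bench): a round hole 12.5 mm wide, straight through the 10 mm thick arm, 80 mm from the pivot. x points from the pivot out along the arm, z up. Through the eye the pin's tip stands on the lock plate, 12 mm below the arm's top, and drops further only over the lock hole.
- tensioner (a joint): Angle of the tensioner arm about the pivot, rad: 0 at rest, growing anticlockwise seen from above as it is turned back, stop at 1.15. A spring drives it back to 0: torque 0.175 N m at 0, rising by 0.35 N m per rad, so 2 N at the eye at rest and 4 to 6 N where it locks.
- pin_grip (a point): Place to grip the locking pin: in its red square grip, 18 x 18 mm and 40 mm tall, 56 mm above the tip, 16 mm below the top. Axes along the sides of the grip, z up along the pin. Under the grip is a steel collar 20 mm wide, 4 mm thick, whose underside (the shoulder) is 28 mm above the tip; then the shank, 10 mm thick. Length 72 mm, about 60 g. Hangs upright by its shoulder in the stand.
- pin_tip (a point): Centre of the pin's lower end; axes as for the grip. The lowest 5 mm of the 10 mm shank taper to 5 mm. With the tip on the lock plate the shoulder is 16 mm above the arm; fully home, the shoulder rests on the arm and the tip is 28 mm below the arm's top.
- pin_stand: Grey plastic block 56 x 56 x 40 mm, fixed, with the pin in the hole in its top; origin at the centre of its underside.
- parts_bin: Loose red bin 100 x 90 x 45 mm with a few parts in it; leave alone. Origin at the centre of its underside.
- spool: Loose metal spool of solder, 54 mm wide, 40 mm high; leave alone. Origin at the centre of its underside.
- flux_jar: Loose amber jar, 44 mm wide, 50 mm high; leave alone. Origin at the centre of its underside.

How it is judged:
By the outcome, as a careful person would: the job done as asked, in the order asked, and still so for the second after the job is handed in, with the robot touching nothing.
It also fails if it takes over 64 s, if anything falls off the work surface, if the arm or the gripper's body presses on something with over 40 N, if the wrist force passes 120 N, or if a joint passes its speed limit or range.

ROBOT

A 7-joint arm with a two-finger parallel gripper is mounted at the origin on the work surface. World frame = base frame: x ahead of the robot, y to its left, z up, the work surface at z = 0. Lengths are in m, angles in rad, forces in N, time in s.
With the tool pointing down it reaches from about 0.4 to 0.85 m from the base axis. Payload 10.4 kg.
Tool frame: the origin (TCP) lies on the mounting face of the last link; the fingertips stand r.tips_ahead ahead of it and the grasp point (between the pads) lies 164 mm ahead of it (r.tips_ahead is the distance from the TCP to the fingertips, in m); z points along the fingers, y is the line along which they close (so a half turn about z gives the same grasp; the last joint's range is limited). The gripper opens to 87 mm and grips with 3 to 60 N. Pads are 19 mm wide; open, the fingers measure 117 mm over their backs; the gripper's body (75 mm by 190 mm) begins 51 mm behind the grasp point.
Start: joints at [1.252, 0.332, -0.065, 1.46, 0.022, 1.35, -0.088], TCP at [0.182, -0.598, 0.405] pointing down, gripper open.
Joint ranges: [-2.6, 2.6], [-0.5, 2.12], [-1.47, 1.34], [0.16, 2.42], [-1.27, 4.41], [0.06, 2.06], [-2.6, 2.6]. Speed limits (rad/s): [2.22, 2.22, 2.79, 2.79, 3.14, 3.14, 3.14].

INTERFACE

Orientations are given as a unit quaternion [x, y, z, w].
In Python, from bench import telemetry, imaging, job, r gives the robot as it stands.
- The arm moves only by the tool move_arm, never from a script. Its argument "steps" is a list of rows, each an object of numbers: "dx", "dy", "dz": the shift along the tool's x, y, z in cm; "spin": the turn about the tool's z in rad. In form: [{"dx": .., "dy": .., "dz": .., "spin": ..}, ...]. A call has 1 to 12 rows; each row shifts and turns the commanded pose from where the row before left it, along the tool's axes as they then stand; what a row does not reach is not made up. A row lasts 1/10 s, in which the tool goes at most 50 mm and 8.59 degrees, less where a joint would pass 70% of its speed; a pose out of reach is approached as far as the arm can. A call with a gripper value outside its range is refused whole. "claw" is the finger opening in cm, from 0 to 8.7, set as the call begins (left out, the last holds). The fingers move at their own pace and stop on an object; "squeeze" is the grip in N (left out, the last holds). Time passes only in rows, so rows that do not move let the fingers close. It gives the time, the measured TCP pose, the force, the opening and the grip force at its end, in the units of the state.
- telemetry.read_state(): the state, without advancing time (a new reading comes with each control period).
- imaging.camera(name): name is "scene" or "top" or "wrist"; returns a dict with "img" (480x640x3 uint8, red, green, blue), "camera_matrix" (3x3 intrinsics, pixels), "D" ([k1, k2, p1, p2, k3] as OpenCV has them; the pictures are not rectified), "R" (3x3) and "t" (3): a world point X has camera coordinates R X + t. Camera axes: x right, y down, z forward; pixel columns grow to the right and rows downward; lengths in m; the calibration is good to about 2 mm. A picture is of the moment at which its call begins. There is no depth.
- job.close_job(): hands the job in; it is judged then, once.
The state is a dict: "time": time; "joint_positions": joint angles; "joint_vel": joint speeds; "joint_torque": joint torques, N m; "ee_pos": TCP position; "eef_rot": TCP orientation; "ft_force": force on the tool from outside, world axes, zero at the start; "torque": the same for the moment, N m; "width": finger opening in m; "grip_force": force on a finger pad.
Only numpy, scipy, OpenCV 4.12 (cv2) and the standard library are available. Lean on these libraries where they do the work, as an engineer would, in place of code of your own. Each camera call takes 0.05 s, during which the arm holds its last target. There are 200 camera calls.

## Working session

There is one attempt and no reset: what is moved stays moved. The work goes in short steps, Python scripts to look and compute and a tool call to move; the robot and the scene stay as the last step left them, time stands still between calls to the robot, and variables do not carry over. Pictures are saved under pics/ and viewed, at most 10 in all, crops included, and the job is handed in when it is done.

Besides the shell and the picture viewer there is one more tool, called after "Emit:" as name(argument=value, ...), one argument or row to a line, values as JSON. move_arm: Moves the arm, as the interface text tells. Its arguments: {"type":"object","properties":{"steps":{"type":"array","items":{"type":"object","properties":{"dx":{"type":"number"},"dy":{"type":"number"},"dz":{"type":"number"},"spin":{"type":"number"}}}},"claw":{"type":"number"},"squeeze":{"type":"number"}},"required":["steps"]}

```bash
ls; mkdir -p pics; python3 - <<'E'
from bench import telemetry, imaging, job, r
import cv2,numpy as np,pickle
s=telemetry.read_state();print({k:np.round(v,3) for k,v in s.items()});print(r.tips_ahead)
d={}
for n in("scene","top","wrist"):
    c=imaging.camera(n);d[n]=c;cv2.imwrite(f"pics/{n}0.png",c["img"][:,:,::-1]);print(n,np.round(-c["R"].T@c["t"],3),np.round(c["D"],3),c["camera_matrix"][0,0])
pickle.dump(d,open("d0.pkl","wb"))
E
```

```text
pics
{'time': np.float64(0.0), 'joint_positions': array([ 1.252,  0.333, -0.065,  1.461,  0.022,  1.35 , -0.088]), 'joint_vel': array([-0.001,  0.001, -0.001, -0.002,  0.002,  0.001, -0.   ]), 'joint_torque': array([ 2.0000e-03, -6.2324e+01,  2.5000e-02, -3.8989e+01, -6.1000e-02,
        4.0000e-02,  0.0000e+00]), 'ee_pos': array([ 0.182, -0.598,  0.404]), 'eef_rot': array([ 0.989,  0.147, -0.   , -0.001]), 'ft_force': array([ 0.358,  0.703, -0.692]), 'torque': array([ 0.03 ,  0.072, -0.   ]), 'grip_force': np.float64(0.0), 'width': np.float64(0.087)}
0.1822
scene [ 0.902 -0.288  0.817] [0.022 0.    0.    0.    0.   ] 454.34408998280725
top [ 0.365 -0.001  0.951] [-0.058  0.     0.     0.     0.   ] 528.9591842908783
wrist [ 0.258 -0.575  0.384] [-0.062  0.     0.     0.     0.   ] 374.2415534785025
```

View pics/top0.png

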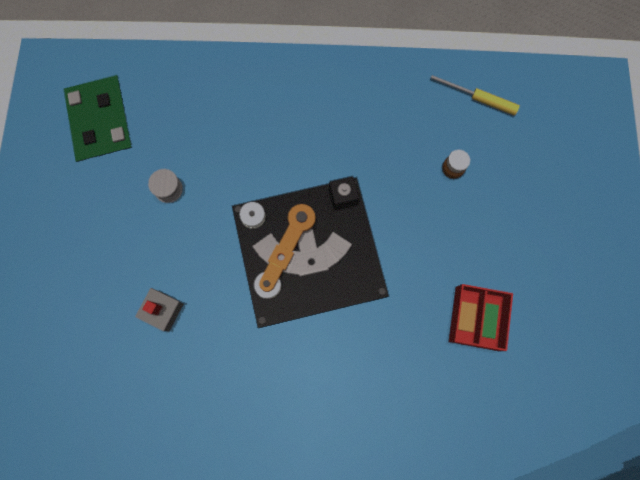

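View pics/scene0.png

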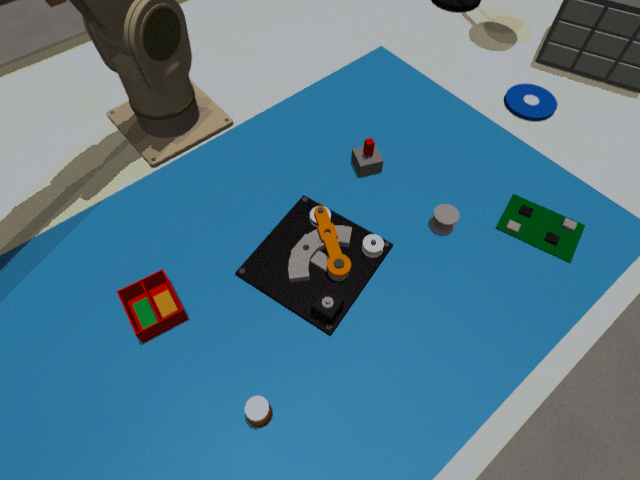

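Top view: eye of the orange arm at (281,258), pivot (302,217), dark lock hole in the grey plate at (311,262); the pin with its red grip is in the stand at (152,308); the spool is at (164,185), jar (457,163), bin (481,318). The scene view agrees (pin top (369,142), lock hole (306,247)).

```bash
cat > h.py <<'E'
import cv2,numpy as np
from bench import telemetry, imaging, job, r
from scipy.spatial.transform import Rotation as Ro
def ray(c,uv):
    p=cv2.undistortPoints(np.array([[uv]],float),c["camera_matrix"],np.asarray(c["D"],float))[0,0]
    return -c["R"].T@c["t"], c["R"].T@np.array([p[0],p[1],1])
def plane(c,uv,z):
    o,d=ray(c,uv); return o+d*(z-o[2])/d[2]
def tri(c1,a,c2,b):
    o1,d1=ray(c1,a);o2,d2=ray(c2,b)
    k=np.linalg.lstsq(np.c_[d1,-d2],o2-o1,rcond=None)[0]
    p,q=o1+k[0]*d1,o2+k[1]*d2
    return (p+q)/2,np.linalg.norm(p-q)
def hsv(c): return cv2.cvtColor(c["img"],cv2.COLOR_RGB2HSV)
def blobs(m,amin=15):
    n,l,s,ce=cv2.connectedComponentsWithStats(m.astype(np.uint8))
    return [(np.round(ce[i],1).tolist(),s[i].tolist()) for i in range(1,n) if s[i][4]>=amin]
def red(c):
    h=hsv(c);return ((h[...,0]<6)|(h[...,0]>174))&(h[...,1]>170)&(h[...,2]>60)
def orange(c):
    h=hsv(c);return (h[...,0]>8)&(h[...,0]<22)&(h[...,1]>150)&(h[...,2]>100)
def tool(dw):  # world shift (m) -> tool cm
    s=telemetry.read_state();return np.round(Ro.from_quat(s["eef_rot"]).inv().apply(dw)*100,2)
E
python3 - <<'E'
import pickle;from h import *
d=pickle.load(open("d0.pkl","rb"))
for n in("top","scene"):
    c=d[n];print(n,"red",blobs(red(c)),"or",blobs(orange(c),30))
T,S=d["top"],d["scene"]
im=np.hstack([cv2.resize(T["img"][190:310,130:370],(800,400),interpolation=cv2.INTER_CUBIC)])
im2=cv2.resize(S["img"][120:300,270:420],(500,600),interpolation=cv2.INTER_CUBIC)
cv2.imwrite("pics/tc.png",im[:,:,::-1])
print("pivot",plane(T,(302,217),.045),plane(S,(339,265.5),.045))
print("eye",plane(T,(281,258),.04),plane(S,(328,231.5),.04))
print("hole",plane(T,(311,262),.028),plane(S,(306,247),.028))
print("stand",plane(T,(160,309),.04))
w=d["wrist"];R=Ro.from_quat(telemetry.read_state()["eef_rot"]);print(R.as_matrix().round(2)); 
cw=-w["R"].T@w["t"];print("cam in tool",R.inv().apply(cw-telemetry.read_state()["ee_pos"]).round(3),(R.inv().as_matrix()@w["R"].T).round(2))
E
```

```text
top red [([479.3, 317.6], [454, 285, 58, 65, 1262]), ([149.7, 306.8], [144, 302, 13, 11, 94]), ([507.1, 325.1], [505, 309, 6, 32, 48])] or [([287.6, 243.4], [261, 204, 54, 87, 1337])]
scene red [([369.4, 146.4], [365, 138, 9, 18, 118]), ([150.9, 303.8], [117, 270, 70, 72, 1742])] or [([331.3, 243.3], [315, 206, 36, 70, 993]), ([165.0, 303.2], [153, 290, 25, 28, 417])]
pivot [0.59886629 0.02957267 0.045     ] [0.60695106 0.02655918 0.045     ]
eye [0.52495201 0.0634365  0.04      ] [0.53133776 0.06456276 0.04      ]
hole [0.52175356 0.01094151 0.028     ] [0.52510467 0.01100662 0.028     ]
stand [0.42860533 0.26719744 0.04      ]
[[ 0.96  0.29 -0.  ]
 [ 0.29 -0.96  0.  ]
 [-0.   -0.   -1.  ]]
cam in tool [0.079 0.001 0.02 ] [[ 0.   -0.96 -0.29]
 [ 1.    0.    0.  ]
 [ 0.   -0.29  0.96]]
```

View pics/tc.png

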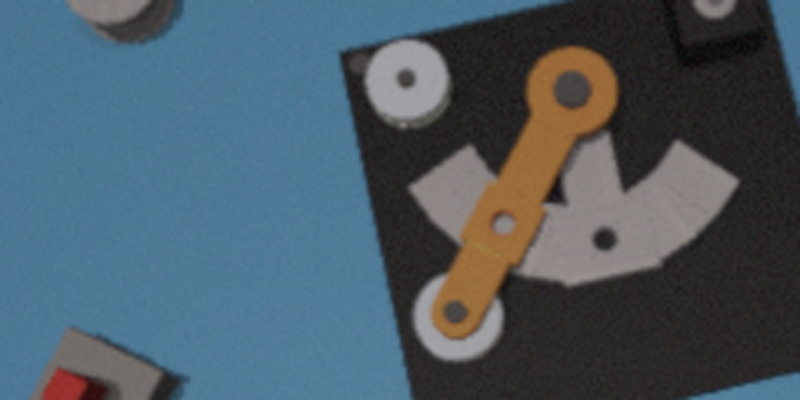

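The enlarged top view shows the eye at crop (503,222), pivot bolt (572,90) and lock hole (605,239). That puts the lock at about 0.67 rad, inside the given range. The stand and grip edges lie about 25° off the image axes. Next I'll move over the stand.

Emit:
move_arm(
  steps=[
    {"dx": 3.5, "dy": -2.4},
    {"dx": 3.5, "dy": -2.4},
    {"dx": 3.5, "dy": -2.4},
    {"dx": 3.5, "dy": -2.4},
    {"dx": 3.5, "dy": -2.4},
    {"dx": 3.5, "dy": -2.4},
    {"dx": 3.5, "dy": -2.4},
    {"dx": 3.5, "dy": -2.4},
    {"dx": 3.5, "dy": -2.4},
    {"dx": 3.5, "dy": -2.4},
    {"dx": 3.5, "dy": -2.4},
    {"dx": 3.5, "dy": -2.4},
  ],
  claw=6,
)

```text
$.steps[0]: bad value
```

Emit:
move_arm(
  steps=[
    {"dx": 0.6, "dy": -3.9},
    {"dx": 0.6, "dy": -3.9},
    {"dx": 0.6, "dy": -3.9},
    {"dx": 0.6, "dy": -3.9},
    {"dx": 0.6, "dy": -3.9},
    {"dx": 0.6, "dy": -3.9},
    {"dx": 0.6, "dy": -3.9},
    {"dx": 0.6, "dy": -3.9},
    {"dx": 0.6, "dy": -3.9},
    {"dx": 0.6, "dy": -3.9},
    {"dx": 0.6, "dy": -3.9},
    {"dx": 0.6, "dy": -3.9},
  ],
)

```text
$.steps[0]: bad value
```

Emit:
move_arm(
  steps=[
    {"spin": -0.12, "dz": 0.8},
    {"spin": -0.12, "dz": 0.8},
    {"spin": -0.12, "dz": 0.8},
    {"spin": -0.12, "dz": 0.8},
    {"spin": -0.12, "dz": 0.8},
    {"spin": -0.12, "dz": 0.8},
    {"spin": -0.12, "dz": 0.8},
    {},
    {},
  ],
)

```text
$.steps[0]: bad value
```

```bash
python3 - <<'E'
from h import *
s=telemetry.read_state();print(s["time"],s["ee_pos"].round(4),Ro.from_quat(s["eef_rot"]).as_matrix().round(3),s["joint_positions"].round(2),s["ft_force"].round(2))
c=imaging.camera("wrist");cv2.imwrite("pics/w1.png",c["img"][:,:,::-1]);print(blobs(red(c)))
print(-c["R"].T@c["t"],c["R"].round(3))
import pickle;pickle.dump(c,open("w1.pkl","wb"))
E
```

```text
0.15 [ 0.1822 -0.5978  0.4041] [[ 0.957  0.292 -0.   ]
 [ 0.292 -0.957  0.001]
 [-0.    -0.001 -1.   ]] [ 1.25  0.33 -0.06  1.46  0.02  1.35 -0.09] [-0.03  0.17 -0.42]
[]
[ 0.25774894 -0.57537619  0.38400323] [[ 0.293 -0.956 -0.001]
 [-0.916 -0.281  0.286]
 [-0.274 -0.083 -0.958]]
```

View pics/w1.png

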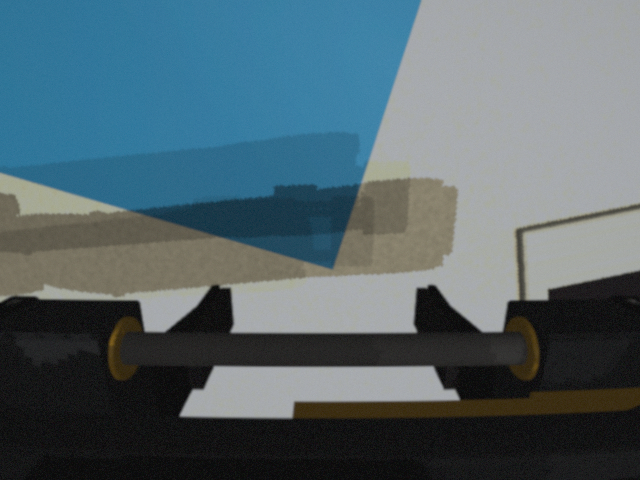

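The arm hasn't moved: the rows were refused, and the wrist picture shows only the bench edge between the open fingers. Rows probably need all four numbers, so I'll write them out in full.

Emit:
move_arm(
  steps=[
    {"dx": 3.5, "dy": -2.4, "dz": 0, "spin": 0},
    {"dx": 3.5, "dy": -2.4, "dz": 0, "spin": 0},
    {"dx": 3.5, "dy": -2.4, "dz": 0, "spin": 0},
    {"dx": 3.5, "dy": -2.4, "dz": 0, "spin": 0},
    {"dx": 3.5, "dy": -2.4, "dz": 0, "spin": 0},
    {"dx": 3.5, "dy": -2.4, "dz": 0, "spin": 0},
    {"dx": 3.5, "dy": -2.4, "dz": 0, "spin": 0},
    {"dx": 3.5, "dy": -2.4, "dz": 0, "spin": 0},
    {"dx": 3.5, "dy": -2.4, "dz": 0, "spin": 0},
    {"dx": 3.5, "dy": -2.4, "dz": 0, "spin": 0},
    {"dx": 3.5, "dy": -2.4, "dz": 0, "spin": 0},
    {"dx": 3.5, "dy": -2.4, "dz": 0, "spin": 0},
  ],
  claw=6,
)

```text
time: 1.4
ee_pos: [0.5007, -0.1985, 0.4048]
eef_rot: [0.989, 0.147, 0.0, 0.0]
ft_force: [0.4, -0.3, 0.6]
width: 0.0601
grip_force: 0.0
```

Emit:
move_arm(
  steps=[
    {"dx": 0.6, "dy": -3.9, "dz": 0, "spin": 0},
    {"dx": 0.6, "dy": -3.9, "dz": 0, "spin": 0},
    {"dx": 0.6, "dy": -3.9, "dz": 0, "spin": 0},
    {"dx": 0.6, "dy": -3.9, "dz": 0, "spin": 0},
    {"dx": 0.6, "dy": -3.9, "dz": 0, "spin": 0},
    {"dx": 0.6, "dy": -3.9, "dz": 0, "spin": 0},
    {"dx": 0.6, "dy": -3.9, "dz": 0, "spin": 0},
    {"dx": 0.6, "dy": -3.9, "dz": 0, "spin": 0},
    {"dx": 0.6, "dy": -3.9, "dz": 0, "spin": 0},
    {"dx": 0.6, "dy": -3.9, "dz": 0, "spin": 0},
    {"dx": 0.6, "dy": -3.9, "dz": 0, "spin": 0},
    {"dx": 0.6, "dy": -3.9, "dz": 0, "spin": 0},
  ],
)

```text
time: 2.6
ee_pos: [0.432, 0.2701, 0.4048]
eef_rot: [0.989, 0.147, 0.0, 0.0]
ft_force: [0.4, -1.2, -0.1]
width: 0.0603
grip_force: 0.0
```

Emit:
move_arm(
  steps=[
    {"dx": 0, "dy": 0, "dz": 0.8, "spin": -0.12},
    {"dx": 0, "dy": 0, "dz": 0.8, "spin": -0.12},
    {"dx": 0, "dy": 0, "dz": 0.8, "spin": -0.12},
    {"dx": 0, "dy": 0, "dz": 0.8, "spin": -0.12},
    {"dx": 0, "dy": 0, "dz": 0.8, "spin": -0.12},
    {"dx": 0, "dy": 0, "dz": 0.8, "spin": -0.12},
    {"dx": 0, "dy": 0, "dz": 0.8, "spin": -0.12},
    {"dx": 0, "dy": 0, "dz": 0, "spin": 0},
    {"dx": 0, "dy": 0, "dz": 0, "spin": 0},
  ],
)

```text
time: 3.5
ee_pos: [0.4325, 0.2687, 0.3488]
eef_rot: [0.844, 0.536, -0.0, -0.0]
ft_force: [-0.4, 0.0, 0.3]
width: 0.0598
grip_force: 0.0
```

```bash
python3 - <<'E'
from h import *
s=telemetry.read_state();print(s["time"],s["ee_pos"].round(4),Ro.from_quat(s["eef_rot"]).as_matrix().round(3),s["joint_positions"].round(2),s["ft_force"].round(2))
c=imaging.camera("wrist");cv2.imwrite("pics/w2.png",c["img"][:,:,::-1]);print(blobs(red(c)))
print(-c["R"].T@c["t"])
import pickle;pickle.dump(c,open("w2.pkl","wb"))
E
```

```text
3.5 [0.4325 0.2687 0.3488] [[ 0.425  0.905 -0.   ]
 [ 0.905 -0.425 -0.   ]
 [-0.    -0.    -1.   ]] [ 0.22  0.24 -0.96  1.8   0.21  1.21 -1.24] [-0.44  0.04  0.31]
[([318.8, 243.4], [307, 225, 25, 36, 835])]
[0.46642795 0.3391013  0.32868057]
```

View pics/w2.png

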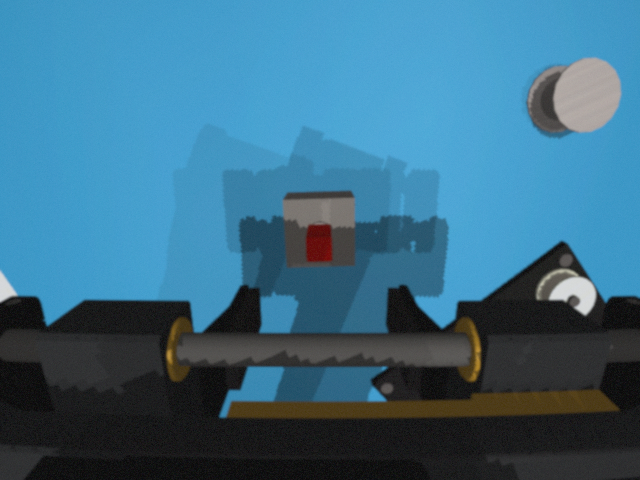

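The wrist view is square to the stand: stand top at columns 284–355, red grip at columns 307–331 and rows 225–261, centred. Now I'll work out the pin centre.

```bash
python3 - <<'E'
from h import *
import pickle
c=pickle.load(open("w2.pkl","rb"));s=telemetry.read_state();R=Ro.from_quat(s["eef_rot"])
f=lambda uv,z:R.inv().apply(plane(c,uv,z)-s["ee_pos"])*100
print("far edge top",f((319,261),.084),"near base edge",f((319,225),.044),"L/R top",f((306.5,255),.084),f((331.5,255),.084))
print("stand",f((285,232),.04),f((355,232),.04),f((319,266),.04),f((319,197),.04))
d=pickle.load(open("d0.pkl","rb"))
print(blobs(red(d["top"])[290:330,130:170]), f and plane(d["top"],(149.7,306.8),.076))
m=hsv(c);print(m[222:266:2,319,2])
E
```

```text
far edge top [-0.60544182 -0.23888063 26.50560831] near base edge [ 0.99000013 -0.28420095 30.5058862 ] L/R top [-0.17083719 -1.09739229 26.50552481] [-0.16841554  0.62143848 26.50584856]
stand [ 0.3188206  -3.00063686 30.90525482] [ 0.32584106  2.57739407 30.90630532] [-2.55099961 -0.29703655 30.90524842] [ 3.1257531  -0.28457979 30.90626938]
[([19.7, 16.8], [14, 12, 13, 11, 94])] [0.42900851 0.27411146 0.076     ]
[109 118  92  86  91  87  86  86  98 105 103 103 105 101 102  99 101  98
 100  97  75  77]
```

Emit:
move_arm(
  steps=[
    {"dx": 0.3, "dy": -0.25, "dz": 2, "spin": 0},
    {"dx": 0, "dy": 0, "dz": 2, "spin": 0},
    {"dx": 0, "dy": 0, "dz": 2, "spin": 0},
    {"dx": 0, "dy": 0, "dz": 2, "spin": 0},
    {"dx": 0, "dy": 0, "dz": 2, "spin": 0},
    {"dx": 0, "dy": 0, "dz": 1.7, "spin": 0},
    {"dx": 0, "dy": 0, "dz": 0, "spin": 0},
    {"dx": 0, "dy": 0, "dz": 0, "spin": 0},
  ],
)

```text
time: 4.35
ee_pos: [0.4316, 0.2728, 0.2322]
eef_rot: [0.843, 0.538, 0.0, -0.0]
ft_force: [-0.0, -0.2, -0.1]
width: 0.0601
grip_force: 0.0
```

Emit:
move_arm(
  steps=[
    {"dx": 0, "dy": 0, "dz": 0, "spin": 0},
    {"dx": 0, "dy": 0, "dz": 0, "spin": 0},
    {"dx": 0, "dy": 0, "dz": 0, "spin": 0},
    {"dx": 0, "dy": 0, "dz": 0, "spin": 0},
    {"dx": 0, "dy": 0, "dz": 0, "spin": 0},
    {"dx": 0, "dy": 0, "dz": 0, "spin": 0},
    {"dx": 0, "dy": 0, "dz": 0, "spin": 0},
  ],
  claw=1,
  squeeze=25,
)

```text
time: 5.05
ee_pos: [0.4315, 0.2725, 0.2318]
eef_rot: [0.843, 0.538, 0.0, 0.0]
ft_force: [-1.1, 0.3, 1.2]
width: 0.018
grip_force: 25.0
```

Emit:
move_arm(
  steps=[
    {"dx": 0, "dy": 0, "dz": -1, "spin": 0},
    {"dx": 0, "dy": 0, "dz": -2, "spin": 0},
    {"dx": 0, "dy": 0, "dz": -2, "spin": 0},
    {"dx": 0, "dy": 0, "dz": -2, "spin": 0},
    {"dx": 0, "dy": 0, "dz": 0, "spin": 0},
  ],
)

```text
time: 5.55
ee_pos: [0.4319, 0.2733, 0.3046]
eef_rot: [0.843, 0.538, 0.002, 0.0]
ft_force: [-0.8, 0.5, -0.6]
width: 0.0182
grip_force: 25.0
```

Emit:
move_arm(
  steps=[
    {"dx": -2.2, "dy": 1.8, "dz": 0, "spin": 0},
    {"dx": -2.2, "dy": 1.8, "dz": 0, "spin": 0},
    {"dx": -2.2, "dy": 1.8, "dz": 0, "spin": 0},
    {"dx": -2.2, "dy": 1.8, "dz": 0, "spin": 0},
    {"dx": -2.2, "dy": 1.8, "dz": 0, "spin": 0},
    {"dx": -2.2, "dy": 1.8, "dz": 0, "spin": 0},
    {"dx": -2.2, "dy": 1.8, "dz": 0, "spin": 0},
    {"dx": -2.2, "dy": 1.8, "dz": 0, "spin": 0},
    {"dx": -2.2, "dy": 1.8, "dz": 0, "spin": 0},
    {"dx": -2.2, "dy": 1.8, "dz": 0, "spin": 0},
    {"dx": 0, "dy": 0, "dz": 0, "spin": 0},
    {"dx": 0, "dy": 0, "dz": 0, "spin": 0},
  ],
)

```text
time: 6.75
ee_pos: [0.5018, -0.0031, 0.3013]
eef_rot: [0.843, 0.537, -0.0, -0.0]
ft_force: [-0.2, 0.5, -0.6]
width: 0.0177
grip_force: 25.0
```

```bash
python3 - <<'E'
from h import *
s=telemetry.read_state();print(s["time"],s["ee_pos"].round(4),s["joint_positions"].round(2),s["ft_force"].round(2),s["width"])
c=imaging.camera("wrist");cv2.imwrite("pics/w3.png",c["img"][:,:,::-1]);print(blobs(red(c)),blobs(orange(c)))
import pickle;pickle.dump((c,s),open("w3.pkl","wb"))
E
```

```text
6.75 [ 0.5018 -0.0031  0.3013] [ 0.64  0.24 -0.8   1.87  0.19  1.11 -0.67] [-0.16  0.46 -0.6 ] 0.017689597725336115
[([323.1, 310.8], [300, 287, 47, 46, 1925])] [([437.5, 138.8], [351, 104, 134, 81, 477]), ([278.5, 123.0], [270, 123, 18, 1, 18]), ([436.2, 144.2], [430, 128, 22, 35, 92]), ([459.5, 133.5], [453, 129, 12, 12, 15]), ([320.1, 148.4], [308, 134, 24, 24, 109]), ([235.5, 147.1], [223, 136, 22, 22, 87]), ([453.2, 159.8], [445, 155, 17, 8, 18]), ([280.4, 166.4], [267, 165, 27, 4, 51]), ([363.2, 165.8], [350, 165, 31, 3, 68]), ([265.3, 350.4], [261, 319, 12, 63, 424]), ([381.1, 349.8], [375, 319, 12, 63, 410]), ([339.8, 407.2], [128, 393, 394, 25, 6494])]
```

View pics/w3.png

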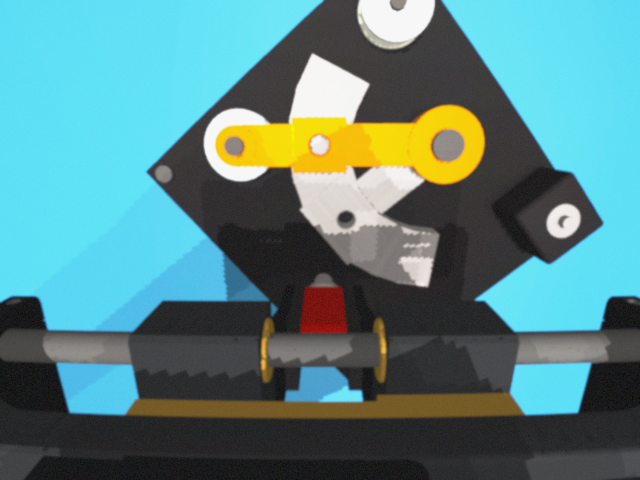

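Wrist view: eye at (319,145), pivot bolt (447,145), lock hole (346,219), pin tip near (322,277) below the red grip.

```bash
python3 - <<'E'
from h import *
import pickle
c,s=pickle.load(open("w3.pkl","rb"));R=Ro.from_quat(s["eef_rot"])
g=c["img"].mean(2)
h=hsv(c)
# refine: eye = low-sat/inside orange, bolt, hole
print(h[145,300:340].tolist()[::2]); 
m=(h[...,1]<110);m2=m[125:165,303:336];print("eye",[( (a[0]+303,a[1]+125),k[4]) for (a,k) in blobs(m2)])
m2=(g<110)[120:172,420:475];print("bolt",[((a[0]+420,a[1]+120),k[4]) for (a,k) in blobs(m2)])
m2=(g<100)[203:236,328:366];print("hole",[((a[0]+328,a[1]+203),k) for (a,k) in blobs(m2)])
for n,uv,z in(("eye",(319,145),.04),("piv",(447,145),.045),("hole",(346,219),.028),("tip?",(322,277),.082)):
    p=plane(c,uv,z);print(n,p.round(4),(R.inv().apply(p-s["ee_pos"])*100).round(2))
E
```

```text
[[27, 245, 247], [27, 245, 247], [27, 245, 247], [26, 245, 247], [20, 245, 246], [10, 70, 222], [12, 5, 240], [10, 6, 240], [9, 7, 239], [13, 7, 239], [13, 8, 238], [11, 9, 238], [5, 6, 238], [10, 10, 235], [10, 66, 227], [19, 245, 246], [23, 245, 247], [23, 245, 247], [23, 245, 247], [23, 245, 247]]
eye [((319.0, 144.6), 297)]
bolt [((432.6, 145.1), 17)]
hole [((345.2, 217.5), [10, 8, 16, 13, 152])]
eye [0.5301 0.063  0.04  ] [ 7.19 -0.21 26.13]
piv [0.6019 0.0303 0.045 ] [ 7.25  7.68 25.63]
hole [0.5257 0.0099 0.028 ] [ 2.19  1.64 27.33]
tip? [ 0.5017 -0.0029  0.082 ] [1.000e-02 0.000e+00 2.193e+01]
```

Emit:
move_arm(
  steps=[
    {"dx": 1.8, "dy": -0.05, "dz": 0, "spin": 0},
    {"dx": 1.8, "dy": -0.05, "dz": 0, "spin": 0},
    {"dx": 1.8, "dy": -0.05, "dz": 0, "spin": 0},
    {"dx": 1.8, "dy": -0.05, "dz": 0, "spin": 0},
    {"dx": 0, "dy": 0, "dz": 1.2, "spin": 0},
    {"dx": 0, "dy": 0, "dz": 1.2, "spin": 0},
    {"dx": 0, "dy": 0, "dz": 1, "spin": 0},
    {"dx": 0, "dy": 0, "dz": 0, "spin": 0},
    {"dx": 0, "dy": 0, "dz": 0, "spin": 0},
  ],
)

```text
time: 7.7
ee_pos: [0.5304, 0.0628, 0.2675]
eef_rot: [0.843, 0.538, -0.0, -0.0]
ft_force: [0.2, -0.1, -0.3]
width: 0.0179
grip_force: 25.0
```

```bash
python3 - <<'E'
from h import *
s=telemetry.read_state();R=Ro.from_quat(s["eef_rot"]);print(s["time"],s["ee_pos"].round(4),R.as_matrix()[2].round(4),s["ft_force"].round(2))
print("to eye (pivot based)",R.inv().apply(np.array([.6019,.0303,.04])-s["ee_pos"])*100-[0,8,0],R.inv().apply(np.array([.5301,.063,.04])-s["ee_pos"])*100)
c=imaging.camera("wrist");cv2.imwrite("pics/w4.png",cv2.resize(c["img"][60:360,160:560],(800,600))[:,:,::-1])
import pickle;pickle.dump((c,s),open("w4.pkl","wb"))
E
```

```text
7.7 [0.5304 0.0628 0.2675] [-5.e-04 -6.e-04 -1.e+00] [ 0.15 -0.08 -0.35]
to eye (pivot based) [ 0.08616834 -0.13036881 22.74058398] [ 2.08449129e-02 -1.96661574e-02  2.27450839e+01]
```

View pics/w4.png

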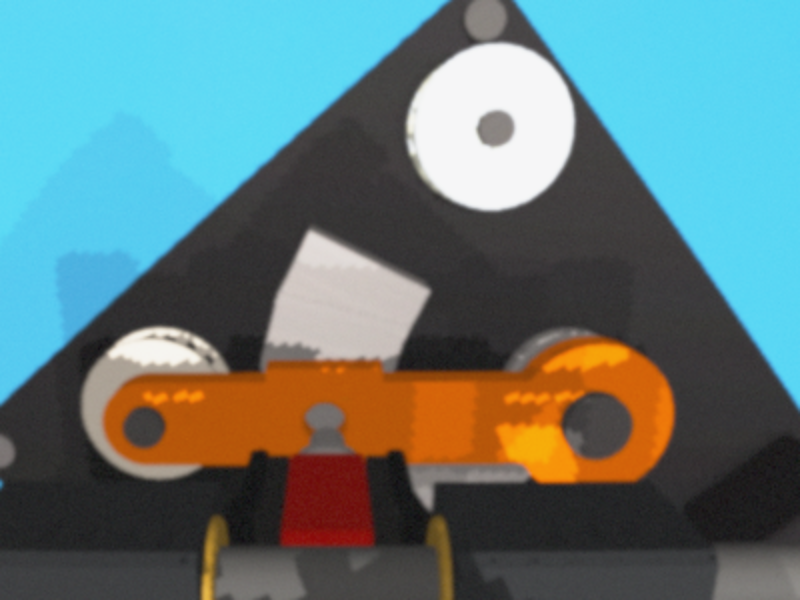

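Pin tip and collar at crop (326,440) sit right in front of the eye (325,420), in line with the arm's axis, so aligned as far as can be seen. I'll lower it gently.

Emit:
move_arm(
  steps=[
    {"dx": 0.05, "dy": -0.05, "dz": 0.3, "spin": 0},
    {"dx": 0, "dy": 0, "dz": 0.3, "spin": 0},
    {"dx": 0, "dy": 0, "dz": 0.2, "spin": 0},
    {"dx": 0, "dy": 0, "dz": 0.2, "spin": 0},
    {"dx": 0, "dy": 0, "dz": 0, "spin": 0},
  ],
)

```text
time: 8.25
ee_pos: [0.5302, 0.0639, 0.2575]
eef_rot: [0.843, 0.538, -0.0, -0.0]
ft_force: [0.5, -0.3, -0.5]
width: 0.018
grip_force: 25.0
```

Emit:
move_arm(
  steps=[
    {"dx": 0, "dy": 0, "dz": 0.2, "spin": 0},
    {"dx": 0, "dy": 0, "dz": 0.2, "spin": 0},
    {"dx": 0, "dy": 0, "dz": 0.2, "spin": 0},
    {"dx": 0, "dy": 0, "dz": 0.15, "spin": 0},
    {"dx": 0, "dy": 0, "dz": 0, "spin": 0},
  ],
)

```text
time: 8.75
ee_pos: [0.5302, 0.0639, 0.25]
eef_rot: [0.843, 0.538, -0.0, -0.0]
ft_force: [-1.0, -0.7, 0.7]
width: 0.0177
grip_force: 25.0
```

Emit:
move_arm(
  steps=[
    {"dx": 0, "dy": 0, "dz": 0.1, "spin": 0},
    {"dx": 0, "dy": 0, "dz": 0.1, "spin": 0},
    {"dx": 0, "dy": 0, "dz": 0.05, "spin": 0},
    {"dx": 0, "dy": 0, "dz": 0, "spin": 0},
  ],
  squeeze=55,
)

```text
time: 9.15
ee_pos: [0.5303, 0.0639, 0.2478]
eef_rot: [0.843, 0.538, -0.0, 0.0]
ft_force: [-0.9, 0.5, -0.9]
width: 0.0177
grip_force: 55.0
```

Emit:
move_arm(
  steps=[
    {"dx": 0, "dy": 0, "dz": 0.1, "spin": 0},
    {"dx": 0, "dy": 0, "dz": 0, "spin": 0},
  ],
)

```text
time: 9.35
ee_pos: [0.5304, 0.0641, 0.2474]
eef_rot: [0.843, 0.538, 0.0, 0.0]
ft_force: [-3.5, -0.4, 8.5]
width: 0.0172
grip_force: 55.0
```

```bash
python3 - <<'E'
from h import *
import math
s=telemetry.read_state();print(s["ee_pos"].round(4),s["ft_force"].round(2))
p=[]
for t in [0,.1,.2,.3,.4,.5,.6,.7]: p.append((-8*math.sin(t),-8*math.cos(t)))
print(np.diff(p,axis=0).round(2).tolist())
E
```

```text
[0.5304 0.0641 0.2474] [-3.55 -0.44  8.49]
[[-0.8, 0.04], [-0.79, 0.12], [-0.77, 0.2], [-0.75, 0.27], [-0.72, 0.35], [-0.68, 0.42], [-0.64, 0.48]]
```

Emit:
move_arm(
  steps=[
    {"dx": 0, "dy": 0, "dz": -0.1, "spin": 0},
    {"dx": -0.4, "dy": 0.01, "dz": 0, "spin": 0},
    {"dx": -0.4, "dy": 0.03, "dz": 0, "spin": 0},
    {"dx": -0.4, "dy": 0.05, "dz": 0, "spin": 0},
    {"dx": -0.39, "dy": 0.07, "dz": 0, "spin": 0},
    {"dx": -0.39, "dy": 0.09, "dz": 0, "spin": 0},
    {"dx": -0.38, "dy": 0.11, "dz": 0, "spin": 0},
    {"dx": 0, "dy": 0, "dz": 0, "spin": 0},
  ],
)

```text
time: 10.15
ee_pos: [0.5235, 0.0404, 0.2477]
eef_rot: [0.843, 0.538, -0.0, 0.0]
ft_force: [0.1, 2.9, 0.0]
width: 0.0177
grip_force: 55.0
```

```bash
cat > st.py <<'E'
from h import *
s=telemetry.read_state();R=Ro.from_quat(s["eef_rot"])
v=R.inv().apply(s["ee_pos"]-np.array([.6019,.0303,0]))
print(s["time"],"rel",(v[:2]*100).round(3),"th",np.arctan2(-v[0],-v[1]).round(3),"r",np.hypot(*v[:2]).round(4),"z",s["ee_pos"][2].round(4),"F tool",R.inv().apply(s["ft_force"]).round(2),"tq",s["torque"].round(3),"w",s["width"],R.as_matrix()[2].round(3))
E
python3 st.py
```

```text
10.15 rel [-2.397 -7.531] th 0.308 r 0.079 z 0.2477 F tool [ 2.65 -1.13 -0.  ] tq [ 0.81  -0.324 -0.041] w 0.01766764554133635 [-0. -0. -1.]
```

The spring load shows (about 2.9 N), so the arm is turning. Continuing.

Emit:
move_arm(
  steps=[
    {"dx": -0.38, "dy": 0.13, "dz": 0, "spin": 0},
    {"dx": -0.37, "dy": 0.14, "dz": 0, "spin": 0},
    {"dx": -0.37, "dy": 0.16, "dz": 0, "spin": 0},
    {"dx": -0.35, "dy": 0.18, "dz": 0, "spin": 0},
    {"dx": -0.35, "dy": 0.2, "dz": 0, "spin": 0},
    {"dx": 0, "dy": 0, "dz": 0.05, "spin": 0},
    {"dx": 0, "dy": 0, "dz": 0, "spin": 0},
  ],
)

```text
time: 10.85
ee_pos: [0.5234, 0.0207, 0.2476]
eef_rot: [0.843, 0.538, -0.0, 0.0]
ft_force: [-0.7, 2.7, 4.6]
width: 0.0178
grip_force: 55.0
```

```bash
python3 st.py
```

```text
10.85 rel [-4.205 -6.7  ] th 0.56 r 0.0791 z 0.2476 F tool [ 2.17 -1.8  -4.55] tq [ 0.57   0.022 -0.032] w 0.01777172129055628 [-0.001  0.    -1.   ]
```

Emit:
move_arm(
  steps=[
    {"dx": -0.17, "dy": 0.11, "dz": 0, "spin": 0},
    {"dx": -0.17, "dy": 0.11, "dz": 0, "spin": 0},
    {"dx": -0.17, "dy": 0.11, "dz": 0, "spin": 0},
    {"dx": -0.1, "dy": 0.07, "dz": 0, "spin": 0},
    {"dx": 0, "dy": 0, "dz": 0, "spin": 0},
  ],
)

```text
time: 11.35
ee_pos: [0.5243, 0.0142, 0.2474]
eef_rot: [0.843, 0.538, 0.0, -0.0]
ft_force: [-0.1, 5.0, 3.1]
width: 0.0178
grip_force: 55.0
```

```bash
python3 st.py
```

```text
11.35 rel [-4.71  -6.362] th 0.637 r 0.0792 z 0.2474 F tool [ 4.46 -2.21 -3.12] tq [ 1.344 -0.17  -0.017] w 0.017762057923136395 [ 0.001 -0.    -1.   ]
```

Emit:
move_arm(
  steps=[
    {"dx": -0.08, "dy": 0.06, "dz": 0, "spin": 0},
    {"dx": -0.08, "dy": 0.06, "dz": 0, "spin": 0},
    {"dx": -0.08, "dy": 0.06, "dz": 0.03, "spin": 0},
    {"dx": 0, "dy": 0, "dz": 0, "spin": 0},
  ],
)

```text
time: 11.75
ee_pos: [0.5248, 0.0112, 0.2468]
eef_rot: [0.843, 0.538, -0.0, -0.0]
ft_force: [0.1, 4.9, 1.2]
width: 0.0176
grip_force: 55.0
```

```bash
python3 st.py
```

```text
11.75 rel [-4.975 -6.199] th 0.676 r 0.0795 z 0.2468 F tool [ 4.51 -1.95 -1.19] tq [ 1.278 -0.092  0.   ] w 0.017621155320863145 [ 0.    -0.001 -1.   ]
```

The tip has started dropping (z 0.2468 with little force). I'll ease it down with a slight advance.

Emit:
move_arm(
  steps=[
    {"dx": -0.03, "dy": 0.02, "dz": 0.08, "spin": 0},
    {"dx": -0.03, "dy": 0.02, "dz": 0.06, "spin": 0},
    {"dx": 0, "dy": 0, "dz": 0, "spin": 0},
  ],
)

```text
time: 12.05
ee_pos: [0.5249, 0.0105, 0.2454]
eef_rot: [0.843, 0.538, -0.0, -0.0]
ft_force: [0.1, 5.0, 1.3]
width: 0.0179
grip_force: 55.0
```

```bash
python3 st.py
```

```text
12.05 rel [-5.033 -6.174] th 0.684 r 0.0797 z 0.2454 F tool [ 4.62 -2.01 -1.34] tq [ 1.344 -0.075 -0.007] w 0.01785627258305374 [ 0.    -0.001 -1.   ]
```

It's in the hole. Lowering further in small stages.

Emit:
move_arm(
  steps=[
    {"dx": 0, "dy": 0, "dz": 0.1, "spin": 0},
    {"dx": 0, "dy": 0, "dz": 0.1, "spin": 0},
    {"dx": 0, "dy": 0, "dz": 0.1, "spin": 0},
    {"dx": 0, "dy": 0, "dz": 0, "spin": 0},
  ],
)

```text
time: 12.45
ee_pos: [0.5248, 0.0106, 0.2423]
eef_rot: [0.843, 0.538, -0.0, -0.0]
ft_force: [-0.4, 5.0, -0.3]
width: 0.0175
grip_force: 55.0
```

```bash
python3 st.py
```

```text
12.45 rel [-5.03  -6.177] th 0.683 r 0.0797 z 0.2423 F tool [ 4.34 -2.49  0.26] tq [ 1.388 -0.111 -0.031] w 0.01751825847209052 [ 0.    -0.001 -1.   ]
```

Emit:
move_arm(
  steps=[
    {"dx": 0, "dy": 0, "dz": 0.15, "spin": 0},
    {"dx": 0, "dy": 0, "dz": 0.15, "spin": 0},
    {"dx": 0, "dy": 0, "dz": 0.15, "spin": 0},
    {"dx": 0, "dy": 0, "dz": 0.15, "spin": 0},
    {"dx": 0, "dy": 0, "dz": 0.15, "spin": 0},
    {"dx": 0, "dy": 0, "dz": 0, "spin": 0},
  ],
)

```text
time: 13.05
ee_pos: [0.5249, 0.0106, 0.2347]
eef_rot: [0.843, 0.538, -0.0, -0.0]
ft_force: [1.8, 5.1, -0.8]
width: 0.0176
grip_force: 55.0
```

```bash
python3 st.py
```

```text
13.05 rel [-5.023 -6.177] th 0.683 r 0.0796 z 0.2347 F tool [ 5.38 -0.56  0.8 ] tq [ 1.34  -0.259 -0.009] w 0.017635536665361738 [ 0.    -0.001 -1.   ]
```

Emit:
move_arm(
  steps=[
    {"dx": 0, "dy": 0, "dz": 0.1, "spin": 0},
    {"dx": 0, "dy": 0, "dz": 0.1, "spin": 0},
    {"dx": 0, "dy": 0, "dz": 0.1, "spin": 0},
    {"dx": 0, "dy": 0, "dz": 0.05, "spin": 0},
    {"dx": 0, "dy": 0, "dz": 0, "spin": 0},
  ],
)

```text
time: 13.55
ee_pos: [0.5249, 0.0106, 0.2317]
eef_rot: [0.843, 0.538, -0.0, -0.0]
ft_force: [-2.0, 3.9, 3.8]
width: 0.0178
grip_force: 55.0
```

```bash
python3 st.py
```

```text
13.55 rel [-5.032 -6.164] th 0.685 r 0.0796 z 0.2317 F tool [ 2.72 -3.49 -3.81] tq [ 1.134  0.324 -0.021] w 0.01779830780930121 [-0. -0. -1.]
```

Home: shoulder on the arm with a 3.8 N push at the expected height. I'll ease back so the pin takes the spring load before releasing.

Emit:
move_arm(
  steps=[
    {"dx": 0.03, "dy": -0.02, "dz": 0, "spin": 0},
    {"dx": 0.03, "dy": -0.02, "dz": 0, "spin": 0},
    {"dx": 0.02, "dy": -0.02, "dz": 0, "spin": 0},
    {"dx": 0, "dy": 0, "dz": 0, "spin": 0},
  ],
)

```text
time: 13.95
ee_pos: [0.5247, 0.0113, 0.2317]
eef_rot: [0.843, 0.538, -0.0, -0.0]
ft_force: [-1.5, 4.4, 4.7]
width: 0.0176
grip_force: 55.0
```

```bash
python3 st.py
```

```text
13.95 rel [-4.978 -6.207] th 0.676 r 0.0796 z 0.2317 F tool [ 3.37 -3.26 -4.74] tq [ 0.97   0.414 -0.011] w 0.017619815091280366 [-0. -0. -1.]
```

Emit:
move_arm(
  steps=[
    {"dx": 0.04, "dy": -0.03, "dz": 0, "spin": 0},
    {"dx": 0.04, "dy": -0.03, "dz": 0, "spin": 0},
    {"dx": 0, "dy": 0, "dz": 0, "spin": 0},
  ],
)

```text
time: 14.25
ee_pos: [0.5246, 0.0117, 0.2317]
eef_rot: [0.843, 0.538, -0.0, 0.0]
ft_force: [-1.0, 2.2, 5.3]
width: 0.0175
grip_force: 55.0
```

```bash
python3 st.py
```

```text
14.25 rel [-4.971 -6.211] th 0.675 r 0.0796 z 0.2317 F tool [ 1.58 -1.86 -5.25] tq [ 0.413  0.212 -0.07 ] w 0.017528827573868276 [-0.001  0.    -1.   ]
```

Emit:
move_arm(
  steps=[
    {"dx": 0.01, "dy": -0.01, "dz": 0, "spin": 0},
    {"dx": 0, "dy": 0, "dz": 0, "spin": 0},
    {"dx": 0, "dy": 0, "dz": 0, "spin": 0},
  ],
  squeeze=15,
)

```text
time: 14.55
ee_pos: [0.5246, 0.0117, 0.2317]
eef_rot: [0.843, 0.538, -0.0, 0.0]
ft_force: [-0.6, 1.2, 5.0]
width: 0.0178
grip_force: 15.0
```

Emit:
move_arm(
  steps=[
    {"dx": 0, "dy": 0, "dz": 0, "spin": 0},
    {"dx": 0, "dy": 0, "dz": 0, "spin": 0},
    {"dx": 0, "dy": 0, "dz": 0, "spin": 0},
    {"dx": 0, "dy": 0, "dz": 0, "spin": 0},
  ],
  claw=4.5,
)

```text
time: 14.95
ee_pos: [0.5245, 0.0121, 0.2314]
eef_rot: [0.843, 0.538, -0.0, 0.0]
ft_force: [-0.9, 0.6, 0.3]
width: 0.0407
grip_force: 0.0
```

```bash
python3 st.py; python3 - <<'E'
from h import *
c=imaging.camera("wrist");cv2.imwrite("pics/w5.png",cv2.resize(c["img"][150:390,160:480],(800,600))[:,:,::-1])
E
```

```text
14.95 rel [-4.927 -6.254] th 0.667 r 0.0796 z 0.2314 F tool [ 0.18 -1.09 -0.28] tq [ 0.012 -0.077 -0.002] w 0.04069886139104002 [-0. -0. -1.]
```

View pics/w5.png

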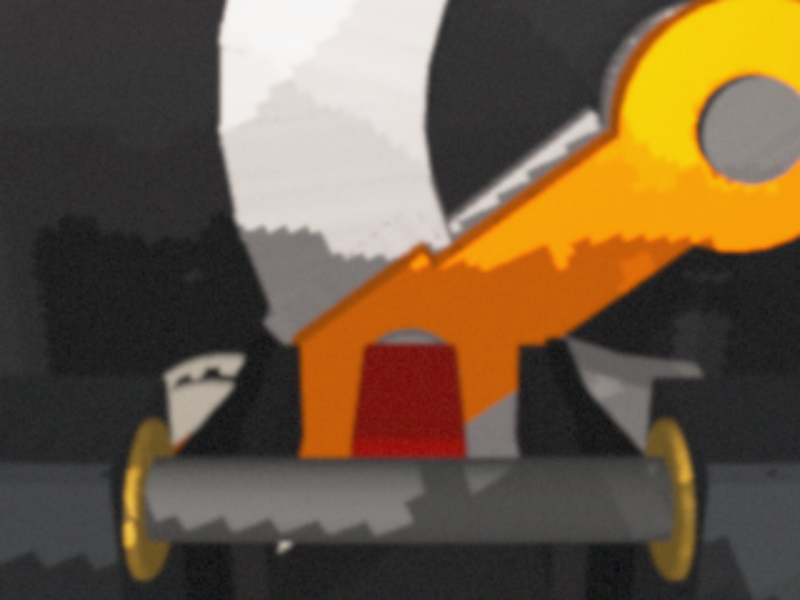

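Fingers are clear of the red grip (crop 355–465) on both sides, the collar sits on the arm at (410,335) and the arm is still held back. Lifting off.

Emit:
move_arm(
  steps=[
    {"dx": 0, "dy": 0, "dz": -0.5, "spin": 0},
    {"dx": 0, "dy": 0, "dz": -1, "spin": 0},
    {"dx": 0, "dy": 0, "dz": -2, "spin": 0},
    {"dx": 0, "dy": 0, "dz": -3, "spin": 0},
    {"dx": 0, "dy": 0, "dz": -3, "spin": 0},
    {"dx": 0, "dy": 0, "dz": -3, "spin": 0},
    {"dx": -2, "dy": 0, "dz": 0, "spin": 0},
    {"dx": -2, "dy": 0, "dz": 0, "spin": 0},
    {"dx": 0, "dy": 0, "dz": 0, "spin": 0},
    {"dx": 0, "dy": 0, "dz": 0, "spin": 0},
  ],
)

```text
time: 16.0
ee_pos: [0.5077, -0.0239, 0.3573]
eef_rot: [0.843, 0.538, 0.0, 0.0]
ft_force: [0.3, -0.0, 0.5]
width: 0.0448
grip_force: 0.0
```

```bash
python3 st.py; python3 - <<'E'
from h import *
import pickle
w=imaging.camera("wrist");t=imaging.camera("scene")
a=cv2.resize(w["img"][60:300,160:480],(400,300));b=cv2.resize(t["img"][190:340,220:420],(400,300))
cv2.imwrite("pics/end.png",np.hstack([a,b])[:,:,::-1])
print("w",blobs(red(w)),"s",blobs(red(t)))
c,s=None,telemetry.read_state()
for z in (.044,.084): print(z,w["R"]@[0.5246,0.0117,z]+w["t"], cv2.projectPoints(np.array([[0.5246,0.0117,z]]),cv2.Rodrigues(w["R"])[0],w["t"],w["camera_matrix"],np.asarray(w["D"],float))[0].ravel())
E
```

```text
16.0 rel [-8.882 -6.216] th 0.96 r 0.1084 z 0.3573 F tool [ 0.08  0.26 -0.47] tq [-0.038 -0.044  0.02 ] w 0.04477456872917536 [ 0.     0.001 -1.   ]
w [([323.1, 191.9], [311, 177, 25, 30, 677])] s [([305.8, 235.7], [301, 227, 10, 19, 162]), ([150.5, 304.6], [117, 270, 71, 73, 2042])]
0.044 [-0.00061956 -0.04644766  0.29198812] [322.48452972 186.05374342]
0.084 [-0.00061616 -0.03503047  0.25365214] [322.36936564 193.86906546]
```

View pics/end.png

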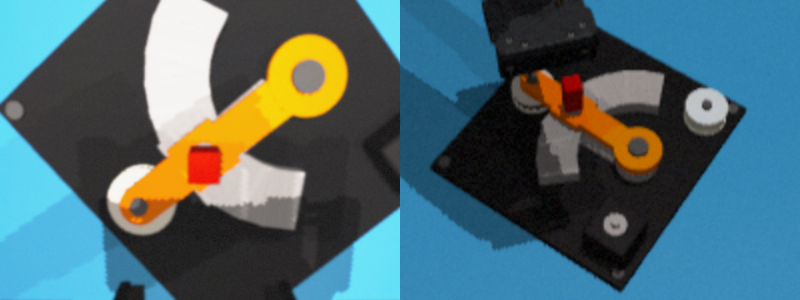

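The pin stands upright and low on the arm, which is held back (left crop, red grip at (205,165)). The robot is clear and the bin hasn't moved (same pixels as at the start). Handing in.

```bash
python3 -c "
from bench import job
print(job.close_job())"
```

```text
the job is handed in; nothing more can be done
None
```

The pin is seated upright and fully home in the lock hole at about 0.68 rad, holding the tensioner arm back; it has been let go and the job was handed in at 16 s, with no push above about 9 N at any reading.

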